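Slide the flux bottle into its stand

ROBOT

A 6-joint arm with a two-finger parallel gripper is mounted at the origin on the work surface; the furniture and walls round the work are solid. World frame = base frame: x ahead of the robot, y to its left, z up, the work surface at z = 0. Lengths are in m, angles in rad, forces in N, time in s.
With the tool pointing down it reaches from about 0.25 to 0.775 m from the base axis. Payload 4 kg.
Tool frame: the origin (TCP) lies on the centre line of the jaws, within the pads' length; the fingertips stand 14 mm ahead of it and the grasp point (between the pads) lies 5 mm behind it (robot.tcp_to_tips is the distance from the TCP to the fingertips, in m); z points along the fingers, y is the line along which they close (so a half turn about z gives the same grasp; the last joint's range is limited). The gripper opens to 94 mm and grips with 3 to 60 N. Pads are 16 mm wide; open, the fingers measure 119 mm over their backs; the gripper's body (75 mm by 177 mm) begins 78 mm behind the grasp point.
Start: joints at [-1.295, 0.087, 1.371, -0, 1.684, -0.103], TCP at [0.203, -0.511, 0.22] pointing down, gripper open.
Joint ranges: [-3.1, 3.1], [-0.76, 2.03], [0.27, 2.55], [-1.08, 4.22], [0.17, 2.65], [-2.57, 2.57]. Speed limits (rad/s): [2.79, 2.79, 3.14, 3.14, 3.14, 3.14].

INTERFACE

Orientations are given as [roll, pitch, yaw] about the fixed x, y, z axes, in that order (R = Rz(yaw) Ry(pitch) Rx(roll)).
In Python, from bench import robot gives the robot as it stands.
- The arm moves only by the tool carry_out, never from a script. Its argument "increments" is a list of rows, each a list of 3 entries, a list of its own where there are three numbers: the closure in counts, from 0 (fully open) to 255 (shut), then the shift along the tool's x, y, z in mm, then the turn about the tool's z in degrees. In form: [[fingers, [dx, dy, dz], twist], ...]. A call has 1 to 8 rows; each row shifts and turns the commanded pose from where the row before left it, along the tool's axes as they then stand; what a row does not reach is not made up. A row lasts 1/10 s, in which the tool goes at most 50 mm and 8.59 degrees, less where a joint would pass 70% of its speed; a pose out of reach is approached as far as the arm can. A call with a gripper value outside its range is refused whole. The fingers move at their own pace and stop on an object; the grip force is fixed at half the most. Time passes only in rows, so rows that do not move let the fingers close. It gives the time, the measured TCP pose, the force, the opening and the grip force at its end, in the units of the state.
- robot.get_obs(): the state, without advancing time (a new reading comes with each control period).
- robot.snapshot(name): name is "scene" or "side" or "wrist"; returns the picture (420x560x3 uint8, blue, green, red); there is no depth.
- robot.get_calibration(name): a dict with "vfov" (degrees; the focal length in pixels is half the picture's height over the tangent of half this angle, whatever the lens; pixels are square), "cx", "cy" (the principal point, pixels), "T" (4x4, takes a point from camera to world coordinates). Camera axes: x right, y down, z forward; pixel columns grow to the right and rows downward; lengths in m; the calibration is good to about 2 mm. A picture is of the moment at which its call begins: read the wrist's pose just before it. get_calibration takes no time and is no camera call; for the wrist camera it gives the pose at the moment of the call.
- robot.close_job(): hands the job in; it is judged then, once.
The state is a dict: "time": time; "joint_positions": joint angles; "qvel": joint speeds; "joint_torque": joint torques, N m; "tool_pos": TCP position; "ee_rot": TCP orientation; "wrist_force": force on the tool from outside, world axes, zero at the start; "wrist_torque": the same for the moment, N m; "width": finger opening in m; "finger_force": force on a finger pad.
Only numpy, scipy, OpenCV 4.12 (cv2) and the standard library are available. Lean on these libraries where they do the work, as an engineer would, in place of code of your own. Each camera call takes 0.05 s, during which the arm holds its last target. There are 200 camera calls.

TASK

One needle bottle of flux stands loose on the table in front of two small grey stands. Push it low on its body with the fingertips so that it slides upright over the table into the empty stand, fully home against the back wall, and leave it standing there. Do not pinch it, pick it up or tip it over, and leave the bottle in the other stand, the solder spool and the glue tube where they are.

Things in the scene. Friction and masses are not known exactly. Their poses are not given: they have to be found in the camera images.
- bottle: the loose flux bottle to be slid: 29 mm in diameter, white body and red cap to 62 mm height, above it a thin needle to 95 mm (looks only, meets nothing), about 60 g; origin at the centre of its underside, z up. Pushed below about 15 mm height it slides; pushed above about 25 mm it tends to tip.
- stand_empty: the empty stand: grey stand fixed to the table, 22 mm high, walls 5 mm, no floor: a half-round back wall of inner radius 17 mm with wings flaring at 45 degrees to tips at x -20, y +-39 mm. Origin on the table at the centre of the half-round; mouth opens to its -x (slide in along +x), z up. A bottle fully home touches the back wall, its axis about 2 mm past the origin (+x).
- stand_full: the occupied stand, same shape as the empty one; a second bottle stands in it. grey stand fixed to the table, 22 mm high, walls 5 mm, no floor: a half-round back wall of inner radius 17 mm with wings flaring at 45 degrees to tips at x -20, y +-39 mm. Origin on the table at the centre of the half-round; mouth opens to its -x (slide in along +x), z up. 
- parked_bottle: the bottle in the occupied stand, same as the loose one: 29 mm in diameter, white body and red cap to 62 mm height, above it a thin needle to 95 mm (looks only, meets nothing), about 60 g; origin at the centre of its underside, z up. To be left alone.
- spool: wire spool with blue flanges, about 55 mm in diameter (78 mm with its wire end), 34 mm high, standing behind and between the two stands; origin under its centre. Loose; to be left alone.
- glue: flat glue tube lying on the table to the left of the work, 126 mm long, 36 mm wide, 25 mm high; origin under its centre, long axis its own y. Loose; to be left alone.
Things that resemble listed ones, but are neither listed nor needed, are in the scene too. What is shaped like the bottle but black is not meant.

How it is judged:
At the end, for the whole second after the job is handed in: The loose bottle stands upright (within 0.08 rad) and at rest on the table in the empty stand, its axis no more than 3 mm short of the stand's origin (5 mm from fully home) and within 7 mm of its centre line; the parked bottle has moved less than 10 mm, spool and glue tube less than 15 mm (x of bottle in the frame of stand_empty between -0.003 and 0.008 m and y of bottle in the frame of stand_empty between -0.007 and 0.007 m and angle between bottle's own z axis and vertical below 0.08 rad and height (world z) of bottle below 0.004 m and linear speed of bottle below 0.02 m/s and distance of parked_bottle from where it was at the start of the episode below 0.01 m and angle between parked_bottle's own z axis and vertical below 0.1 rad and distance of each of spool, glue from where it was at the start of the episode below 0.015 m); the robot touches nothing.
It fails at once if the loose bottle is tipped (more than 0.4 rad) (angle between bottle's own z axis and vertical above 0.4 rad).
It fails at once if the loose bottle is lifted (more than 12 mm) (height (world z) of bottle above 0.012 m).
It fails at once if the loose bottle is pinched or pressed hard (more than 30 N from the fingers) (contact force between the fingers and bottle above 30 N).
It fails at once if the parked bottle is knocked (moved 10 mm) or tipped (0.4 rad) (distance of parked_bottle from where it was at the start of the episode above 0.01 m or angle between parked_bottle's own z axis and vertical above 0.4 rad).
It fails at once if the spool or the glue tube is displaced (15 mm) (distance of any of spool, glue from where it was at the start of the episode above 0.015 m).
It also fails if it takes over 58 s, if anything falls off the work surface, if the arm or the gripper's body presses on something with over 40 N, if the wrist force passes 120 N, or if a joint passes its speed limit or range.

## Working session

There is one attempt and no reset: what is moved stays moved. The work goes in short steps, Python scripts to look and compute and a tool call to move; the robot and the scene stay as the last step left them, time stands still between calls to the robot, and variables do not carry over. Pictures are saved under pics/ and viewed, at most 10 in all, crops included, and the job is handed in when it is done.

Besides the shell and the picture viewer there is one more tool, called after ">>>" in YAML: its name, and indented under it one key for each argument. carry_out: Moves the arm, as the interface text tells. Its arguments: {"type":"object","properties":{"increments":{"type":"array","items":{"type":"array"}}},"required":["increments"]}

```bash
mkdir -p pics; python3 - <<'E'
from bench import robot
import cv2,numpy as np
for n in("scene","side"):
    cv2.imwrite(f"pics/{n}0.png",robot.snapshot(n))
    c=robot.get_calibration(n);print(n,c["vfov"],c["cx"],c["cy"],np.round(c["T"],3).tolist(), [k for k in c])
o=robot.get_obs();print(o["time"],o["tool_pos"],o["ee_rot"],o["width"])
E
```

```text
scene 52.321625874389156 281.8564324326 215.66910478293966 [[-0.434, -0.506, 0.745, -0.199], [-0.901, 0.224, -0.372, 0.355], [0.022, -0.833, -0.553, 0.598], [0.0, 0.0, 0.0, 1.0]] ['vfov', 'cx', 'cy', 'T']
side 53.92395928873957 276.40983652837656 214.33889153921385 [[-0.848, -0.241, 0.473, 0.136], [-0.53, 0.422, -0.736, 0.611], [-0.022, -0.874, -0.485, 0.453], [0.0, 0.0, 0.0, 1.0]] ['vfov', 'cx', 'cy', 'T']
0.1 [ 0.20324457 -0.51056296  0.21842753] [-3.13960294e+00 -2.06327979e-04  3.78755814e-01] 0.09403168706247898
```

View pics/scene0.png

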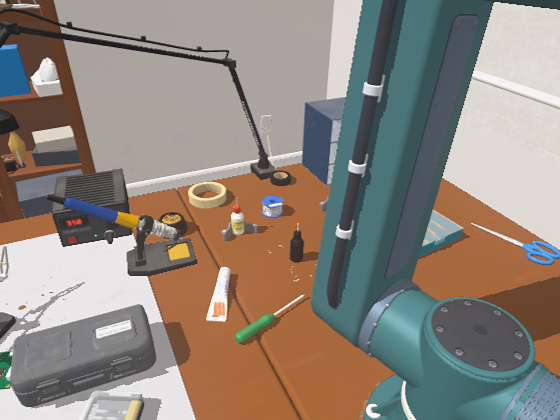

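View pics/side0.png

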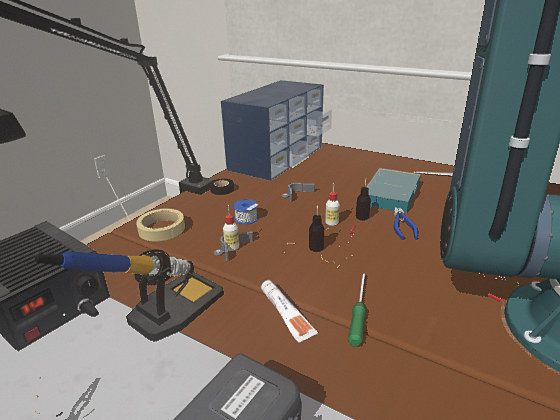

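The side view shows the loose bottle at about (333,210), the empty stand at (300,190), the parked bottle and its stand at (231,235), the spool at (246,211), and black bottles at (317,232) and (363,205). The scene view shows the parked bottle at (238,222); the arm hides the empty stand and the loose bottle.

```bash
cat > h.py <<'E'
from bench import robot
import cv2,numpy as np
def ray(c,u,v):
    f=210/np.tan(np.radians(c["vfov"]/2)); T=np.array(c["T"])
    d=T[:3,:3]@np.array([(u-c["cx"])/f,(v-c["cy"])/f,1]); return T[:3,3],d
def plane(c,u,v,z):
    p,d=ray(c,u,v); return p+d*(z-p[2])/d[2]
def two(r1,r2):
    A=np.stack([r1[1],-r2[1]],1); s=np.linalg.lstsq(A,r2[0]-r1[0],rcond=None)[0]
    a=r1[0]+s[0]*r1[1]; b=r2[0]+s[1]*r2[1]; return (a+b)/2,np.linalg.norm(a-b)
E
python3 - <<'E'
from h import *
c=robot.get_calibration("side")
for n,u,v,z in [("loose cap",333,196,.06),("loose base",332,224,0),("parked cap",230,219,.06),("standE",300,190,.02),("blackA",316,248,0),("blackB",363,218,0),("spool",246,204,.034),("glue",290,312,.02),("drv",363,275,.01),("drawerfront",300,165,0),("pliers",403,210,0.01)]:
    print(n,np.round(plane(c,u,v,z),3))
c=robot.get_calibration("wrist");print(np.round(c["T"],3),c["vfov"]);print(robot.get_obs()["tool_pos"])
im=robot.snapshot("side")[150:270,190:430]; cv2.imwrite("pics/sidecrop.png",cv2.resize(im,None,fx=3.3,fy=3.3,interpolation=cv2.INTER_CUBIC))
E
```

```text
loose cap [ 0.458 -0.113  0.06 ]
loose base [ 0.451 -0.099  0.   ]
parked cap [0.588 0.075 0.06 ]
standE [ 0.574 -0.177  0.02 ]
blackA [0.438 0.001 0.   ]
blackB [ 0.403 -0.157  0.   ]
spool [ 0.628 -0.031  0.034]
glue [0.379 0.203 0.02 ]
drv [0.323 0.048 0.01 ]
drawerfront [ 0.674 -0.358  0.   ]
pliers [ 0.334 -0.218  0.01 ]
[[ 0.37  -0.897 -0.239  0.273]
 [-0.929 -0.358 -0.094 -0.483]
 [-0.002  0.257 -0.966  0.385]
 [ 0.     0.     0.     1.   ]] 70.24032604227058
[ 0.20324457 -0.51056296  0.21842753]
```

View pics/sidecrop.png

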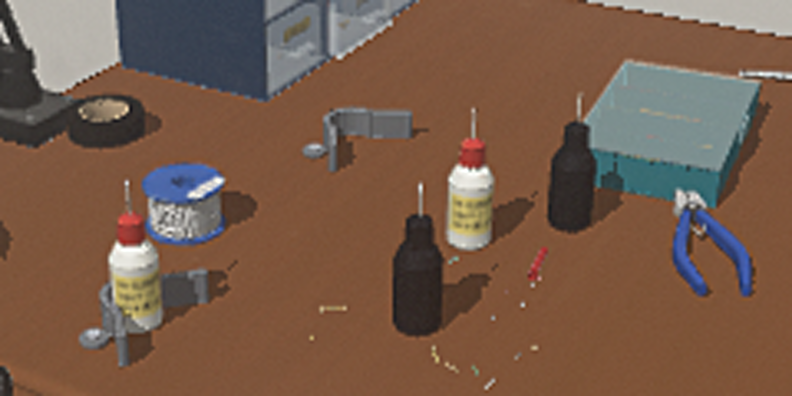

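The crop shows the loose bottle upright at (470,205). The empty stand is at (365,135), with its mouth facing the bottle. A black bottle stands on each side. I'll move the wrist over them for a closer look.

>>> carry_out:
  increments:
    - [0,[36,-26,0],0]
    - [0,[36,-26,0],0]
    - [0,[36,-26,0],0]
    - [0,[36,-26,0],0]
    - [0,[36,-26,0],0]
    - [0,[36,-26,0],0]
    - [0,[36,-26,0],0]
    - [0,[36,-26,0],0]

```text
time: 0.95
tool_pos: [0.3945, -0.2095, 0.2193]
ee_rot: [3.142, -0.0, 0.379]
wrist_force: [0.4, -0.8, 0.2]
width: 0.0939
finger_force: 0.0
```

>>> carry_out:
  increments:
    - [0,[36,-26,0],0]
    - [217,[34,-24,0],0]
    - [217,[0,0,0],8]
    - [217,[0,0,0],8]
    - [217,[0,0,0],8]
    - [217,[0,0,0],8]
    - [217,[0,0,0],8]
    - [217,[0,0,0],8]

```text
time: 1.75
tool_pos: [0.4404, -0.1388, 0.2191]
ee_rot: [3.141, 0.001, -0.465]
wrist_force: [-1.1, 0.7, -0.5]
width: 0.0415
finger_force: 0.0
```

```bash
python3 - <<'E'
from h import *
import json
o=robot.get_obs();print(o["time"],o["tool_pos"],o["ee_rot"],o["width"],np.abs(o["qvel"]).max())
c=robot.get_calibration("wrist");im=robot.snapshot("wrist");cv2.imwrite("pics/w1.png",im)
json.dump({k:np.array(v).tolist() for k,v in c.items()},open("w1.json","w"))
cv2.imwrite("pics/side1.png",robot.snapshot("side"))
E
```

```text
1.75 [ 0.44040166 -0.13876615  0.21905311] [ 3.14147955e+00  7.88561872e-04 -4.64589151e-01] 0.041541714134936146 1.3817622874466045
```

View pics/w1.png

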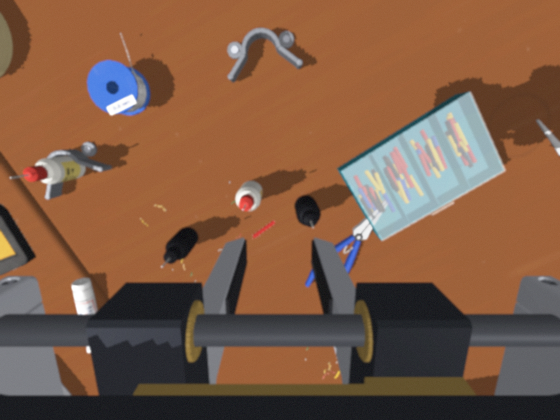

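The wrist view shows the empty stand's back at (262,30), with wing tips at (232,78) and (300,65), so its mouth opens downward in the picture. The loose bottle's cap is at (246,203), black bottles are at (182,245) and (307,211), the spool is at (115,88), and the parked bottle is at (35,173). I'll take a still picture and measure from two views.

>>> carry_out:
  increments:
    - [217,[0,0,0],0]
    - [217,[0,0,0],0]
    - [217,[0,0,0],0]

```text
time: 2.15
tool_pos: [0.4406, -0.1389, 0.2194]
ee_rot: [3.142, 0.0, -0.458]
wrist_force: [-0.3, -0.0, 0.4]
width: 0.0142
finger_force: 0.0
```

```bash
cat >> h.py <<'E'
def blob(m,u,v):
    m=m.astype(np.uint8); n,l,s,ce=cv2.connectedComponentsWithStats(m)
    i=min(range(1,n),key=lambda k:np.hypot(*(ce[k]-(u,v)))+(1000 if s[k,4]<6 else 0)); return ce[i],s[i],l==i
def red(im):
    b,g,r=[im[...,k].astype(int) for k in range(3)]; return (r>120)&(g<60)&(b<70)
def grey(im):
    i=im.astype(int); return (i.max(2)-i.min(2)<25)&(i.max(2)>60)&(i.max(2)<190)
E
python3 - <<'E'
from h import *
o=robot.get_obs();print(o["tool_pos"],o["ee_rot"],o["width"])
cw=robot.get_calibration("wrist");w=robot.snapshot("wrist");cs=robot.get_calibration("side");s=robot.snapshot("side")
cv2.imwrite("pics/w2.png",w)
a,sa,_=blob(red(w),246,203);b,sb,_=blob(red(s),333,196)
print("cap",a,sa,b,sb,two(ray(cw,*a),ray(cs,*b)))
g=grey(w); 
ce,st,m=blob(g[:120],264,48);print(ce,st)
big=cv2.resize(w[10:110,200:340],None,fx=5,fy=5,interpolation=cv2.INTER_CUBIC);mm=cv2.resize(s[165:215,265:345],None,fx=5,fy=5,interpolation=cv2.INTER_CUBIC)
bb=cv2.resize(w[150:250,200:340],None,fx=2.8,fy=2.8,interpolation=cv2.INTER_CUBIC)
can=np.zeros((600,800,3),np.uint8);can[:500//1,:700]=big;cv2.imwrite("pics/standw.png",can[:500,:700])
can=np.zeros((540,800,3),np.uint8);can[:250,:400]=mm;can[:280,400:792]=bb;cv2.imwrite("pics/rest.png",can[:280])
E
```

```text
[ 0.44056828 -0.13892215  0.21942699] [ 3.14150396e+00  2.02855453e-05 -4.57776170e-01] 0.014185791442026821
cap [248.86363636 198.86363636] [244 196   9   8  22] [332.38461538 197.5       ] [329 195   7   6  26] (array([ 0.45748449, -0.10949424,  0.05797167]), np.float64(0.0006165571758752581))
[263.63279446  48.66281755] [ 229   28   75   53 1299]
```

View pics/standw.png

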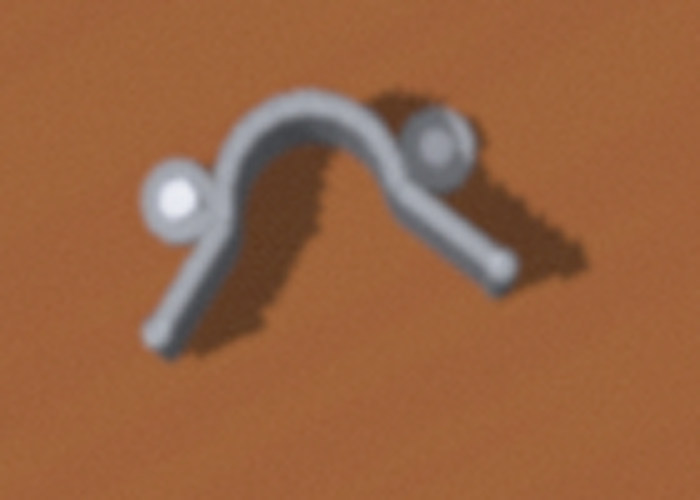

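View pics/rest.png

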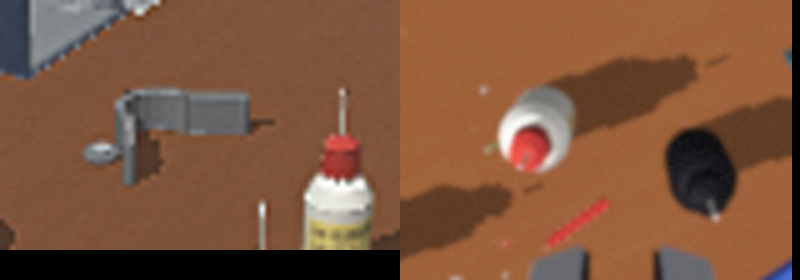

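The stand crop gives wing-end tops at (231,76) and (300.6,62.6), and the top of the arc rim at (261.6,30.6). In the side view, the right wing end is at (314.4,184). The bottle stands upright in both views.

```bash
python3 - <<'E'
from h import *
cw=robot.get_calibration("wrist");cs=robot.get_calibration("side")
print("tipR 2view",two(ray(cw,300.6,62.6),ray(cs,314.4,184)))
L,R,A,JL,JR=[plane(cw,*p,.022)[:2] for p in[(231,76),(300.6,62.6),(261.6,30.6),(245.6,53),(280,48)]]
d=L-R; y=d/np.linalg.norm(d); x=np.array([y[1],-y[0]]); M=(L+R)/2
print(L,R,A,"sep",np.linalg.norm(d),"x",x,"yaw",np.arctan2(x[1],x[0]))
ps=np.array([L,R,A,JL,JR]);print("rel",(ps-M)@np.stack([x,y],1))
o1=M+.0195*x; o2=A-.0195*x; print("origin from tips",o1,"from arc",o2)
# bottle base: cap centre and body silhouette
b=np.array([.4575,-.1095]); o=(o1+o2)/2
print("bottle in stand", (b-o)@x,(b-o)@y)
for n,p in[("blackL",(180,246)),("blackR",(308,207))]: q=plane(cw,*p,.03)[:2];print(n,q,(q-o)@x,(q-o)@y)
E
```

```text
tipR 2view (array([ 0.5629315 , -0.22800739,  0.01782033]), np.float64(0.003340319456281558))
[ 0.58595378 -0.15056753] [ 0.56382386 -0.22670008] [ 0.61131219 -0.2021961 ] sep 0.07928365729880942 x [ 0.96025525 -0.27912336] yaw -0.28288106778972244
rel [[ 5.19937743e-18  3.96418286e-02]
 [ 2.54785220e-18 -3.96418286e-02]
 [ 3.87612856e-02 -2.85665162e-03]
 [ 2.01540298e-02  1.87167713e-02]
 [ 1.84615485e-02 -1.95887892e-02]]
origin from tips [ 0.5936138  -0.19407671] from arc [ 0.59258722 -0.19675319]
bottle in stand -0.15419196949665373 0.04465101088827689
blackL [0.43720247 0.00290462] -0.2050575382464245 0.14692262635096742
blackR [ 0.41171848 -0.16473952] -0.18273527080559163 -0.0211717187873216
```

Stand origin is about (0.593,-0.195) with yaw -0.283. The bottle is at (0.4575,-0.1095), which is (-154,+45) mm in the stand frame. I'll use the fingers 14 mm apart as a cup: approach behind the bottle at yaw -0.66, then push it along a curve in.

>>> carry_out:
  increments:
    - [217,[-21,-21,0],0]
    - [217,[-21,-22,0],0]
    - [217,[0,0,0],5.75]
    - [217,[0,0,40],5.75]
    - [217,[0,0,40],0]
    - [217,[0,0,40],0]
    - [217,[0,0,40],0]
    - [217,[0,0,20],0]

```text
time: 3.05
tool_pos: [0.4195, -0.0809, 0.0358]
ee_rot: [3.14, 0.005, -0.659]
wrist_force: [0.3, 0.3, 0.0]
width: 0.0139
finger_force: 0.0
```

>>> carry_out:
  increments:
    - [217,[0,0,10],0]
    - [217,[0,0,10],0]
    - [217,[0,0,0],0]
    - [217,[0,0,0],0]

```text
time: 3.45
tool_pos: [0.423, -0.0821, 0.0206]
ee_rot: [-3.141, -0.002, -0.66]
wrist_force: [0.4, -0.4, 0.5]
width: 0.0143
finger_force: 0.0
```

```bash
cat >> h.py <<'E'
O=np.array([.593,-.195]);Y=-.283
def report(name,show=True):
    o=robot.get_obs();p=np.array(o["tool_pos"]);yaw=o["ee_rot"][2]
    cw=robot.get_calibration("wrist");w=robot.snapshot("wrist");cs=robot.get_calibration("side");s=robot.snapshot("side")
    cv2.imwrite(f"pics/{name}w.png",w);cv2.imwrite(f"pics/{name}s.png",s)
    X=np.array([[np.cos(Y),np.sin(Y)],[-np.sin(Y),np.cos(Y)]])
    print("t",o["time"],"tcp",p.round(4),"yaw",round(yaw,3),"tcp in stand",(X@(p[:2]-O)).round(4),"F",np.round(o["wrist_force"],1),"width",round(o["width"],4))
    for n,im,c in(("w",w,cw),("s",s,cs)):
        k,l,st,ce=cv2.connectedComponentsWithStats(red(im).astype(np.uint8))
        for i in range(1,k):
            if st[i,4]>5:
                q=plane(c,*ce[i],.058)[:2];r=X@(q-O)
                if abs(r[0])<.2 and abs(r[1])<.07:
                    T=np.array([[np.cos(yaw),np.sin(yaw)],[np.sin(yaw),-np.cos(yaw)]])
                    print(n,ce[i].round(1),st[i,4],"cap",q.round(4),"stand",r.round(4),"tool",(T@(q-p[:2])).round(4))
E
python3 -c "
from h import *
report('a')"
```

```text
t 3.45 tcp [ 0.423  -0.0821  0.0206] yaw -0.66 tcp in stand [-0.1948  0.0609] F [ 0.4 -0.4  0.5] width 0.0143
w [271.5 212.3] 551 cap [ 0.4569 -0.1041] stand [-0.1561  0.0493] tool [ 0.0402 -0.0034]
w [282.1 234. ] 8 cap [ 0.4459 -0.1016] stand [-0.1674  0.0486] tool [0.03   0.0014]
w [323.3 246.7] 47 cap [ 0.4293 -0.1128] stand [-0.1801  0.0332] tool [0.0238 0.0204]
```

View pics/aw.png

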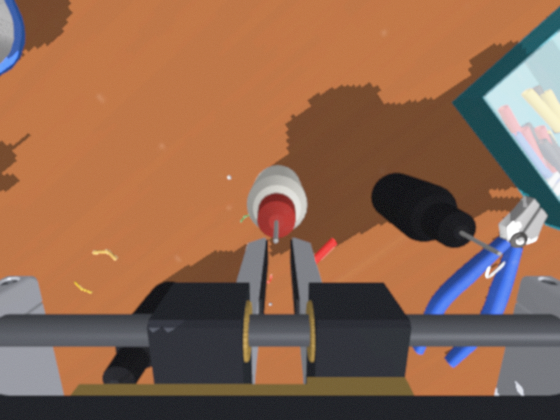

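The wrist view shows the bottle just ahead of the fingertips. Its cap is at (276,214), body axis about column 276, and the gap between the fingers is centred at 281, so about 2 mm to the left. I'll correct for that and start pushing.

>>> carry_out:
  increments:
    - [217,[8,-2,1],0]
    - [217,[6,0,0],0]
    - [217,[4,0,0],0]
    - [217,[4,0,0],0]
    - [217,[4,0,0],0]
    - [217,[5,0,0],0]
    - [217,[5,0,0],0]
    - [217,[6,0,0],0]

```text
time: 4.35
tool_pos: [0.4567, -0.1062, 0.0184]
ee_rot: [3.141, 0.0, -0.66]
wrist_force: [-0.3, 0.2, 0.3]
width: 0.014
finger_force: 0.2
```

>>> carry_out:
  increments:
    - [217,[6,0,0],0]
    - [217,[6,0,0],0]
    - [217,[6,0,0],0]
    - [217,[4,0,0],0]
    - [217,[0,0,0],0]

```text
time: 4.85
tool_pos: [0.4743, -0.1199, 0.0185]
ee_rot: [-3.142, -0.0, -0.66]
wrist_force: [0.7, 1.0, -0.7]
width: 0.0143
finger_force: 0.1
```

```bash
python3 -c "
from h import *
report('b')"
```

```text
t 4.85 tcp [ 0.4743 -0.1199  0.0185] yaw -0.66 tcp in stand [-0.1349  0.039 ] F [ 0.7  1.  -0.7] width 0.0143
w [275.9 260.2] 613 cap [ 0.4895 -0.1297] stand [-0.1176  0.0338] tool [ 0.018  -0.0015]
w [293.2 266. ] 8 cap [ 0.4823 -0.1343] stand [-0.1232  0.0274] tool [0.0152 0.0065]
w [288.6 268.3] 7 cap [ 0.4827 -0.1319] stand [-0.1235  0.0298] tool [0.014  0.0044]
w [288.3 277.9] 29 cap [ 0.4789 -0.1288] stand [-0.128   0.0317] tool [0.0091 0.0043]
w [298.1 354.8] 8 cap [ 0.4419 -0.1069] stand [-0.1696  0.0424] tool [-0.0335  0.0096]
```

View pics/bw.png

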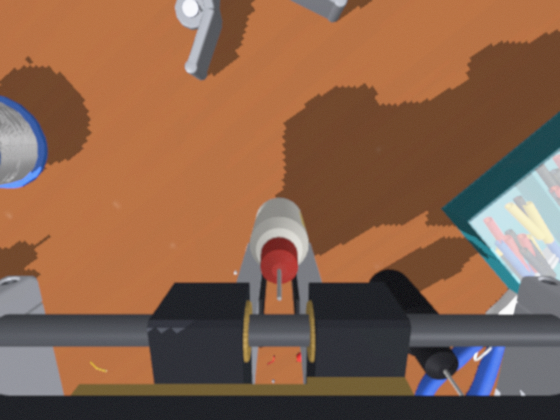

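The bottle sits centred in the finger cup (cap at (279,260), axis at column 279), upright, and the left stand tip is visible at (195,72). I'll keep pushing.

>>> carry_out:
  increments:
    - [217,[4,0,0],0]
    - [217,[6,0,0],0]
    - [217,[7,0,0],0]
    - [217,[7,0,0],0]
    - [217,[7,0,0],0]
    - [217,[7,0,0],0]
    - [217,[7,0,0],0]
    - [217,[7,0,0],0]

```text
time: 5.75
tool_pos: [0.5154, -0.1517, 0.0184]
ee_rot: [3.141, 0.0, -0.66]
wrist_force: [-1.5, 0.1, -0.0]
width: 0.0142
finger_force: 0.2
```

>>> carry_out:
  increments:
    - [217,[7,0,0],0]
    - [217,[6,0,0],0]
    - [217,[5,0,0],0]
    - [217,[2,0,0],0]
    - [217,[0,0,0],0]

```text
time: 6.25
tool_pos: [0.5309, -0.1637, 0.0185]
ee_rot: [3.141, -0.0, -0.66]
wrist_force: [-0.7, -0.3, -0.7]
width: 0.0138
finger_force: 0.1
```

```bash
python3 -c "
from h import *
report('c')
c=robot.get_calibration('side')"
```

```text
t 6.25 tcp [ 0.5309 -0.1637  0.0185] yaw -0.66 tcp in stand [-0.0684  0.0127] F [-0.7 -0.3 -0.7] width 0.0138
w [278.2 262.7] 759 cap [ 0.5445 -0.1737] stand [-0.0525  0.0069] tool [ 0.0169 -0.0005]
```

View pics/cw.png

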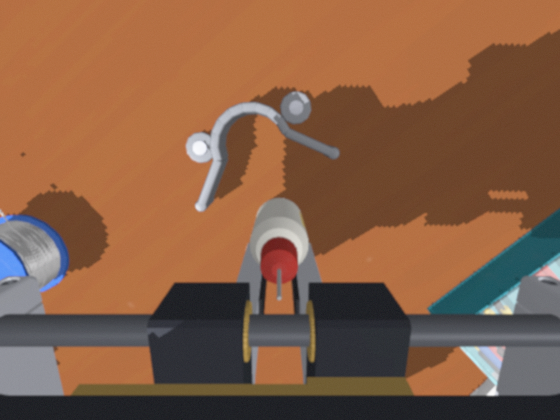

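The bottle is upright in the cup at the mouth of the stand. Stand tips are at (200,206) and (335,153), with the arc rim at (249,105). I'll re-measure the stand from these.

```bash
python3 - <<'E'
from h import *
c=robot.get_calibration("wrist")
L,R,A,JL,JR=[plane(c,*p,.022)[:2] for p in[(200.5,205.5),(334.5,152.5),(249,106),(218,157),(283,128)]]
d=L-R;y=d/np.linalg.norm(d);x=np.array([y[1],-y[0]]);M=(L+R)/2
print(np.linalg.norm(d),"yaw",np.arctan2(x[1],x[0]),"tips",M+.0195*x,"arc",A-.0195*x,"arc y",(A-M)@y,(JL-M)@y,(JR-M)@y)
o=robot.get_obs();p=np.array(o["tool_pos"][:2])-(M+.0195*x);print("tcp rel",p@x,p@y)
E
```

```text
0.07939734389832254 yaw -0.28146448483943654 tips [ 0.59306244 -0.19364258] arc [ 0.59091625 -0.1996329 ] arc y -0.006350732549137081 0.019349472340804766 -0.018658046038529948
tcp rel -0.06842523271953802 0.011631061978021905
```

>>> carry_out:
  increments:
    - [217,[3,1.1,0],-3.1]
    - [217,[3,1.1,0],-3.1]
    - [217,[3,1.1,0],-3.1]
    - [217,[3,1.1,0],-3.1]
    - [217,[3,1.1,0],-3.1]
    - [217,[3,1.1,0],-3.1]
    - [217,[3,1.1,0],-3.1]
    - [217,[0,0,0],0]

```text
time: 7.15
tool_pos: [0.5454, -0.1803, 0.0185]
ee_rot: [3.141, -0.0, -0.281]
wrist_force: [-0.6, 0.2, 0.3]
width: 0.0141
finger_force: 0.1
```

>>> carry_out:
  increments:
    - [217,[0,0,0],0]
    - [217,[0,0,0],0]

```text
time: 7.35
tool_pos: [0.5452, -0.18, 0.0185]
ee_rot: [3.142, 0.0, -0.282]
wrist_force: [-0.2, 0.1, -0.3]
width: 0.0139
finger_force: 0.1
```

```bash
python3 -c "
from h import *
report('d')"
```

```text
t 7.35 tcp [ 0.5452 -0.18    0.0185] yaw -0.282 tcp in stand [-0.0501  0.001 ] F [-0.2  0.1 -0.3] width 0.0139
w [278.7 264.6] 834 cap [ 0.5606 -0.1845] stand [-0.0341  0.001 ] tool [0.016 0.   ]
```

View pics/dw.png

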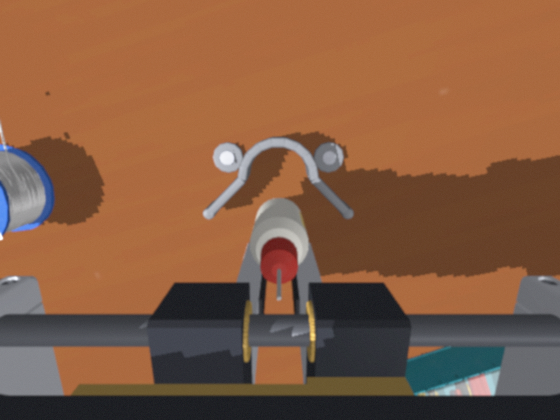

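Everything is aligned: the tips are symmetric at (208,213) and (350,213), and the bottle is on column 279. I'll push straight in and creep at the end, watching the force.

>>> carry_out:
  increments:
    - [217,[4,0,0],0]
    - [217,[5,0,0],0]
    - [217,[5,0,0],0]
    - [217,[5,0,0],0]
    - [217,[4,0,0],0]
    - [217,[3,0,0],0]
    - [217,[2,0,0],0]
    - [217,[0,0,0],0]

```text
time: 8.25
tool_pos: [0.5725, -0.1881, 0.0185]
ee_rot: [3.141, -0.0, -0.281]
wrist_force: [0.2, 0.5, 0.4]
width: 0.0141
finger_force: 0.1
```

>>> carry_out:
  increments:
    - [217,[1,0,0],0]
    - [217,[1,0,0],0]
    - [217,[0,0,0],0]

```text
time: 8.55
tool_pos: [0.5743, -0.1886, 0.0185]
ee_rot: [3.142, -0.0, -0.281]
wrist_force: [-1.1, 0.4, 0.7]
width: 0.014
finger_force: 0.1
```

>>> carry_out:
  increments:
    - [217,[1,0,0],0]
    - [217,[0,0,0],0]

```text
time: 8.75
tool_pos: [0.5752, -0.1889, 0.0185]
ee_rot: [3.142, -0.0, -0.281]
wrist_force: [0.8, -0.5, -0.2]
width: 0.0138
finger_force: 0.1
```

```bash
python3 -c "
from h import *
report('e')"
```

```text
t 8.75 tcp [ 0.5752 -0.1889  0.0185] yaw -0.281 tcp in stand [-0.0188  0.0009] F [ 0.8 -0.5 -0.2] width 0.0138
w [278.5 263.7] 841 cap [ 0.591  -0.1933] stand [-0.0023  0.001 ] tool [ 0.0164 -0.0001]
```

View pics/ew.png

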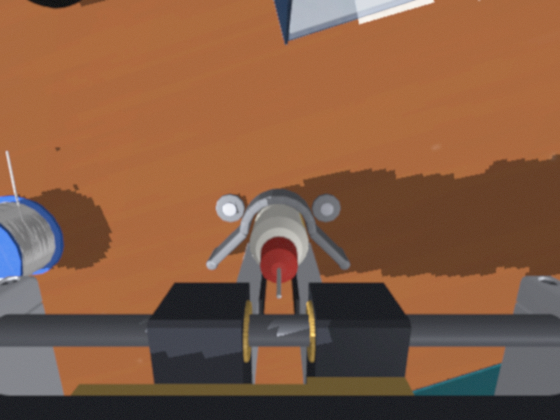

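That was picture 11, one over the 10-picture limit, so I won't view any more. It shows the bottle inside the half-round with a small gap still at the back. There's no wall contact force yet, so I'll creep on by feel.

>>> carry_out:
  increments:
    - [217,[1,0,0],0]
    - [217,[0,0,0],0]

```text
time: 9.05
tool_pos: [0.5759, -0.189, 0.0184]
ee_rot: [-3.142, 0.001, -0.281]
wrist_force: [-1.6, 0.4, 1.1]
width: 0.0137
finger_force: 0.7
```

>>> carry_out:
  increments:
    - [217,[1,0,0],0]
    - [217,[0,0,0],0]

```text
time: 9.25
tool_pos: [0.5761, -0.189, 0.0184]
ee_rot: [-3.141, 0.003, -0.281]
wrist_force: [-4.8, 1.0, 3.8]
width: 0.0139
finger_force: 2.4
```

The force rises to about 5 N and the TCP has stopped, so the bottle is home. I'll back straight off, then rise.

>>> carry_out:
  increments:
    - [217,[-2,0,0],0]
    - [217,[-3,0,0],0]
    - [217,[-6,0,0],0]
    - [217,[-10,0,0],0]
    - [217,[-14,0,0],0]
    - [217,[-15,0,0],0]
    - [217,[-10,0,0],0]
    - [217,[0,0,-10],0]

```text
time: 10.05
tool_pos: [0.5169, -0.1717, 0.0272]
ee_rot: [-3.141, 0.004, -0.281]
wrist_force: [0.5, 0.9, -0.0]
width: 0.0141
finger_force: 0.0
```

>>> carry_out:
  increments:
    - [217,[0,0,-30],0]
    - [217,[0,0,-40],0]
    - [217,[0,0,-40],0]
    - [217,[0,0,-40],0]
    - [217,[0,0,-20],0]
    - [217,[0,0,0],0]
    - [217,[0,0,0],0]
    - [217,[0,0,0],0]

```text
time: 10.85
tool_pos: [0.5186, -0.1724, 0.1964]
ee_rot: [-3.141, 0.003, -0.281]
wrist_force: [-0.0, -0.7, -0.5]
width: 0.0139
finger_force: 0.0
```

```bash
python3 - <<'E'
from h import *
report('f')
w=robot.snapshot('wrist');s=robot.snapshot('side');cw=robot.get_calibration('wrist');cs=robot.get_calibration('side')
for n,im,c in(("w",w,cw),("s",s,cs)):
    k,l,st,ce=cv2.connectedComponentsWithStats(red(im).astype(np.uint8))
    for i in range(1,k):
        if st[i,4]>12: print(n,ce[i].round(1),st[i],plane(c,*ce[i],.058).round(4))
E
```

```text
t 10.85 tcp [ 0.5186 -0.1724  0.1964] yaw -0.281 tcp in stand [-0.0777  0.001 ] F [-0.  -0.7 -0.5] width 0.0139
w [284.1 123.7] 11 cap [ 0.5961 -0.2001] stand [ 0.0044 -0.0041] tool [0.0821 0.0052]
s [295.1 170.5] 15 cap [ 0.5987 -0.1972] stand [ 0.0061 -0.0005] tool [0.0838 0.0017]
w [ 24.5 212.5] [ 19 206  11  13  54] [0.5855 0.0886 0.058 ]
s [295.  170.4] [293 168   5   5  16] [ 0.5993 -0.1976  0.058 ]
s [229.3 221.1] [226 218   6   6  21] [0.5865 0.0796 0.058 ]
s [352.6 229.5] [350 225   6  10  20] [ 0.3696 -0.009   0.058 ]
```

```bash
python3 -c "
from bench import robot
print(robot.close_job())"
```

```text
the job is handed in; nothing more can be done
None
```

I slid the loose bottle upright into the empty stand until it pressed against the back wall at about 5 N, backed the arm clear and handed the job in at about 11 s; no verdict came back, and I viewed 11 pictures, one over the limit of 10.

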